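# Hold a recorder memory canister over the underside scanner

### The job

Take the orange memory canister out of the blue bin and carry it upright to the white bench scanner without bumping the scanner. Hold it level and still about 80 mm above the scanner's glass, centred over the glass and lengthwise along it, touching nothing but your fingers; leave the beacon in the bin and everything else where it is. Finish while still holding it there: do not put it down or let go.

Things in the scene. Friction and masses are not known exactly. Their poses are not given: they have to be found in the camera images.
- canister: Memory canister, loose in the bin, 0.35 to 0.6 kg: a lying orange cylinder, 42 mm in diameter, 110 mm long, with a white band, a black clamp block round it and a steel connector at one end; 130 mm long and 50 mm tall overall on two feet. Origin: at the level of the feet's underside, below the block's centre. x along the cylinder to the connector (spans -62 to 68 mm), y across, z up.
- canister_block (a point): Centre of the canister's black clamp block, 27 mm above the canister's origin, at its balance point. The block has flat sides: 36 mm long (x), 46 mm wide (y), from 4 to 50 mm above the feet's underside. Grip it here across its 46 mm width. Axes as the canister's.
- bin: Open blue plastic bin, fixed to the bench, 240 mm (x) by 310 mm (y) and 55 mm tall, walls and floor 4 mm thick. Origin: centre of its underside, on the bench; z up. The canister and the beacon lie in it side by side along y, about 130 mm apart, either one on either side.
- scanner: White bench scanner, fixed, 200 mm (x) by 130 mm (y) by 60 mm tall, looking up through a glass window in its flat top. It is on one side of the robot and the bin on the other. Origin: centre of its underside; z up.
- scanner_glass (a point): Centre of the scanner's glass, on its top face, 60 mm above the bench; the window (green glass in a black frame) is 130 mm long along this point's x and 54 mm wide along its y; z up.
- beacon: Locator beacon, to be left in the bin: a lying bare aluminium cylinder with a green band, 33 mm in diameter, 100 mm long, on two dark brackets 40 mm wide; 38 mm tall. Loose. Origin: centre of its underside; x along the cylinder, z up.
- tin: Bystander: round white flat tin, 66 mm across, 24 mm tall, loose on the bench beyond the bin and scanner. Origin: centre of its underside.
- screwdriver: Bystander: screwdriver with yellow handle, loose on the bench beyond the bin and scanner. x along the tool, towards its tip.
Things that resemble listed ones, but are neither listed nor needed, are in the scene too. Several things have the shape of the scanner; the one meant has the colours described above.

How it is judged:
On the way:
1. the canister is held by the fingers, its underside above the rim of the bin and touching neither bin nor beacon (z of canister in the frame of bin above 0.06 m and contact force between the fingers and canister above 1 N and contact force between canister and bin below 0.1 N and contact force between canister and beacon below 0.1 N), for 0.2 s.
At the end, for the whole second after the job is handed in: Held by the fingers, touching nothing else: underside 55-105 mm above the glass, within 25 mm of its centre, within 10 deg of its length, tilt under 7 deg, under 20 mm/s and 0.15 rad/s; beacon still in the bin; beacon and screwdriver moved under 30 mm, tin under 20 mm (z of canister in the frame of scanner_glass between 0.055 and 0.105 m and horizontal distance between canister and scanner_glass below 0.025 m and angle between the x axis of canister and the x axis of scanner_glass, either way round below 0.17 rad and angle between canister's own z axis and vertical below 0.12 rad and linear speed of canister below 0.02 m/s and angular speed of canister below 0.15 rad/s and contact force between the fingers and canister above 1 N and contact force between canister and scanner below 0.1 N and contact force between canister and bin below 0.1 N and contact force between canister and beacon below 0.1 N and contact force between canister and tin below 0.1 N and contact force between canister and screwdriver below 0.1 N and z of beacon in the frame of bin below 0.012 m and distance of each of beacon, screwdriver from where it was at the start of the episode below 0.03 m and distance of tin from where it was at the start of the episode below 0.02 m); the arm keeps its last pose, push and grip.
It fails at once if the canister is tipped more than 25 degrees (angle between canister's own z axis and vertical above 0.44 rad).
It fails at once if the scanner is knocked or used as a rest (more than 3 N) (contact force between any of canister, the arm, the fingers and scanner above 3 N).
It fails at once if the beacon is pushed more than 30 mm or lifted (distance of beacon from where it was at the start of the episode above 0.03 m).
It fails at once if the tin or the screwdriver is disturbed (distance of tin from where it was at the start of the episode above 0.02 m or distance of screwdriver from where it was at the start of the episode above 0.03 m).
It also fails if it takes over 48 s, if anything falls off the work surface, if the arm or the gripper's body presses on something with over 40 N, if the wrist force passes 120 N, or if a joint passes its speed limit or range.

### The arm

A 6-joint arm with a two-finger parallel gripper is mounted at the origin on the work surface. World frame = base frame: x ahead of the robot, y to its left, z up, the work surface at z = 0. Lengths are in m, angles in rad, forces in N, time in s.
With the tool pointing down it reaches from about 0.3 to 0.775 m from the base axis. Payload 14.6 kg.
Tool frame: the origin (TCP) lies on the mounting face of the last link; the fingertips stand 199 mm ahead of it and the grasp point (between the pads) lies 180 mm ahead of it; z points along the fingers, y is the line along which they close (so a half turn about z gives the same grasp; the last joint's range is limited). The gripper opens to 94 mm and grips with 3 to 60 N. Pads are 16 mm wide; open, the fingers measure 119 mm over their backs; the gripper's body (75 mm by 177 mm) begins 78 mm behind the grasp point.
Start: joints at [-1.214, 0.3, 1.521, -0, 1.321, -0.067], TCP at [0.226, -0.501, 0.405] pointing down, gripper open.
Joint ranges: [-3.03, 3.03], [-0.79, 2.21], [0.23, 2.52], [-1.04, 4.18], [0, 3.07], [-2.55, 2.55]. Speed limits (rad/s): [2.22, 2.22, 2.57, 3.14, 3.14, 3.14].

### API

Orientations are given as [roll, pitch, yaw] about the fixed x, y, z axes, in that order (R = Rz(yaw) Ry(pitch) Rx(roll)).
In Python, from station import get_obs, camera, hand_in gives the robot as it stands.
- The arm moves only by the tool apply_moves, never from a script. Its argument "increments" is a list of rows, each an object of numbers: "tx", "ty", "tz": the shift along the tool's x, y, z as a fraction of full scale; "ax", "ay", "az": the turn, a rotation vector about the tool's x, y, z as a fraction of full scale. In form: [{"tx": .., "ty": .., "tz": .., "ax": .., "ay": .., "az": ..}, ...]. A call has 1 to 12 rows; each row shifts and turns the commanded pose from where the row before left it, along the tool's axes as they then stand; what a row does not reach is not made up. Full scale, the value 1, is 30 mm for a shift and 5 degrees for a turn. A row lasts 1/8 s, in which the tool goes at most 62.5 mm and 10.7 degrees, less where a joint would pass 70% of its speed; a pose out of reach is approached as far as the arm can. A call with a number of a shift or a turn outside -1 to 1 is refused whole. A call with a gripper value outside its range is refused whole. "jaw" is the closure, from 0 (fully open) to 1 (shut), set as the call begins (left out, the last holds). The fingers move at their own pace and stop on an object; "force" is the grip in N (left out, the last holds). Time passes only in rows, so rows that do not move let the fingers close. It gives the time, the measured TCP pose, the force, the opening and the grip force at its end, in the units of the state.
- get_obs(): the state, without advancing time (a new reading comes with each control period).
- camera(name): name is "scene" or "top" or "wrist"; returns a dict with "pixels" (384x512x3 uint8, red, green, blue), "camera_matrix" (3x3 intrinsics, pixels), "dist" ([k1, k2, p1, p2, k3] as OpenCV has them; the pictures are not rectified), "R" (3x3) and "t" (3): a world point X has camera coordinates R X + t; the wrist camera has in their place "T_tool_cam" (4x4, takes a point from camera to tool coordinates, whose origin is the TCP and whose axes are the flange's). Camera axes: x right, y down, z forward; pixel columns grow to the right and rows downward; lengths in m; the calibration is good to about 2 mm. A picture is of the moment at which its call begins: read the wrist's pose just before it. There is no depth.
- hand_in(): hands the job in; it is judged then, once.
The state is a dict: "time_s": time; "qpos": joint angles; "joint_vel": joint speeds; "tau": joint torques, N m; "ee_pos": TCP position; "eef_rot": TCP orientation; "force": force on the tool from outside, world axes, zero at the start; "moment": the same for the moment, N m; "grip_width": finger opening in m; "grip_force": force on a finger pad.
Only numpy, scipy, OpenCV 4.12 (cv2) and the standard library are available. Lean on these libraries where they do the work, as an engineer would, in place of code of your own. Each camera call takes 0.05 s, during which the arm holds its last target. There are 200 camera calls.

## Working session

There is one attempt and no reset: what is moved stays moved. The work goes in short steps, Python scripts to look and compute and a tool call to move; the robot and the scene stay as the last step left them, time stands still between calls to the robot, and variables do not carry over. Pictures are saved under pics/ and viewed, at most 10 in all, crops included, and the job is handed in when it is done.

Besides the shell and the picture viewer there is one more tool, called after "Emit:" by a JSON object that holds its "api" and its "payload". apply_moves: Moves the arm, as the interface text tells. Its arguments: {"type":"object","properties":{"increments":{"type":"array"},"jaw":{"type":"number"},"force":{"type":"number"}},"required":["increments"]}

```bash
mkdir -p pics; ls
python3 - <<'E'
from station import get_obs,camera
import cv2,numpy as np,pickle
o=get_obs();print({k:np.round(v,3).tolist() for k,v in o.items()})
d={n:camera(n) for n in("scene","top")};pickle.dump(d,open('d0.pkl','wb'))
for n in d: cv2.imwrite(f'pics/{n}0.png',d[n]["pixels"][:,:,::-1])
for n in d: print(n,d[n]["camera_matrix"],d[n]["dist"],d[n]["R"],d[n]["t"])
E
```

```text
pics
{'time_s': 0.0, 'qpos': [-1.214, 0.3, 1.522, -0.0, 1.321, -0.067], 'joint_vel': [0.0, 0.001, 0.001, -0.001, 0.0, 0.0], 'tau': [0.0, -53.18, -35.273, 0.071, 0.024, -0.0], 'ee_pos': [0.226, -0.501, 0.404], 'eef_rot': [-3.14, -0.0, 0.424], 'force': [0.473, -0.113, 0.381], 'moment': [0.055, -0.053, 0.005], 'grip_force': 0.0, 'grip_width': 0.094}
scene [[356.35257319   0.         255.90176505]
 [  0.         356.35257319 188.70817559]
 [  0.           0.           1.        ]] [-0.11372327  0.          0.          0.          0.        ] [[-0.65907659  0.75185002  0.01842808]
 [ 0.40939473  0.37921705 -0.82981346]
 [-0.63088351 -0.53936627 -0.55773652]] [ 0.37287737 -0.11089532  1.33717148]
top [[411.21712437   0.         252.23242052]
 [  0.         411.21712437 194.48626909]
 [  0.           0.           1.        ]] [-0.06681774  0.          0.          0.          0.        ] [[-0.02500314 -0.9995023   0.01923504]
 [-0.99130654  0.0223027  -0.12966858]
 [ 0.12917506 -0.02230995 -0.9913708 ]] [-0.05521035  0.51920566  1.22744025]
```

View pics/top0.png

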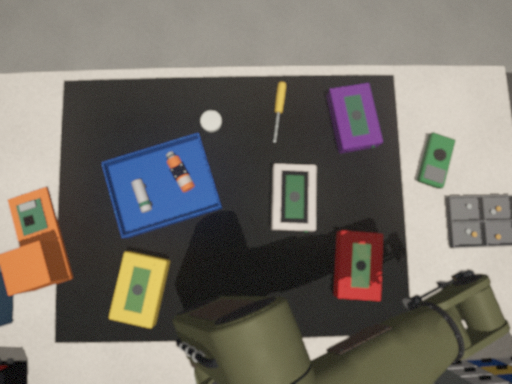

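View pics/scene0.png

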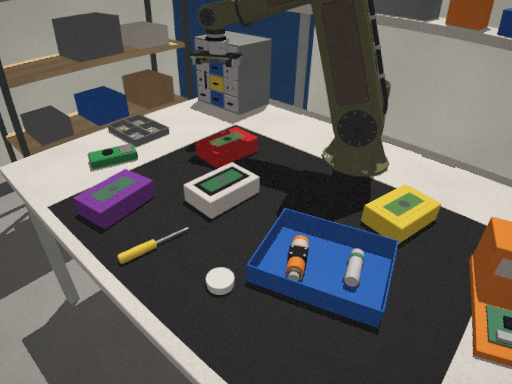

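The top view shows the canister in the bin at about (180,172), connector end unclear, with the beacon at (142,196). The white scanner's glass is at (294,197), the tin at (210,121) and the screwdriver at (280,110). The scene view agrees: canister (297,258), scanner (222,187).

```bash
cat > h.py <<'E'
import numpy as np,cv2
def ray(c,uv,R=None,t=None):
    R=c["R"] if R is None else R; t=c["t"] if t is None else t
    p=cv2.undistortPoints(np.array(uv,float).reshape(-1,1,2),c["camera_matrix"],np.array(c["dist"])).reshape(-1,2)
    d=np.c_[p,np.ones(len(p))]@R
    return -R.T@t,d
def plane(c,uv,z,R=None,t=None):
    o,d=ray(c,uv,R,t); return o+d*((z-o[2])/d[:,2])[:,None]
def blob(m,seed_roi,minA=15):
    x0,y0,x1,y1=seed_roi; k=np.zeros_like(m);k[y0:y1,x0:x1]=m[y0:y1,x0:x1]
    n,l,s,_=cv2.connectedComponentsWithStats(k)
    return [l==i for i in range(1,n) if s[i,4]>=minA]
def rect(c,m,z,R=None,t=None):
    v,u=np.nonzero(m);P=plane(c,np.c_[u,v],z,R,t)[:,:2]
    r=cv2.minAreaRect((P*1000).astype(np.float32)); a=np.linalg.eigh(np.cov(P.T))[1][:,1]
    return P.mean(0).round(4),np.round(r[0],1),np.round(r[1],1),round(r[2],1),'pca',round(np.degrees(np.arctan2(a[1],a[0])),1)
E
python3 - <<'E'
import pickle;from h import *
d=pickle.load(open('d0.pkl','rb'))
def masks(c):
    hsv=cv2.cvtColor(c["pixels"],cv2.COLOR_RGB2HSV);H,S,V=cv2.split(hsv)
    return H,S,V
for n,bb,sg,ss,w in(("top",(95,125,230,245),(265,155,325,240),(265,155,325,240),None),("scene",(270,230,380,300),(180,155,265,215),(180,155,265,215),None)):
    c=d[n];H,S,V=masks(c)
    nb=((H<95)|(H>125)|(S<90)).astype(np.uint8)
    org=((H<18)&(S>120)&(V>90)).astype(np.uint8)
    for m in blob(org,bb,8): print(n,'orange',rect(c,m,.031),m.sum())
    blue=((H>=100)&(H<=122)&(S>120)&(V>60)).astype(np.uint8)
    if n=="top":
        for m in blob(blue,(95,125,230,245),300):
            hull=cv2.convexHull(np.argwhere(m)[:,::-1].astype(np.int32));k=np.zeros_like(blue);cv2.fillConvexPoly(k,hull,1)
            print('bin rim',rect(c,k,.055)); k=cv2.erode(k,np.ones((15,15)))
            for q in blob(nb*k,(95,125,230,245),40): print('in bin',rect(c,q,.031),q.sum())
    g=((H>45)&(H<85)&(S>70)).astype(np.uint8)
    for m in blob(g,sg,60): print(n,'glass',rect(c,m,.06),m.sum())
    fr=((V<70)|((H>45)&(H<85)&(S>70))).astype(np.uint8)
    wh=((S<60)&(V>150)).astype(np.uint8)
    for m in blob(wh,ss,200):
        hull=cv2.convexHull(np.argwhere(m)[:,::-1].astype(np.int32));k=np.zeros_like(wh);cv2.fillConvexPoly(k,hull,1);print(n,'white hull',rect(c,k,.06))
E
```

```text
top orange (array([0.6264, 0.1738]), array([625.7, 173.8]), array([29.9, 34.6]), 26.0, 'pca', np.float64(120.9)) 103
top orange (array([0.5817, 0.1515]), array([582. , 151.1]), array([ 6.4, 31.7]), 28.4, 'pca', np.float64(118.5)) 17
top orange (array([0.5476, 0.1324]), array([547.7, 132.3]), array([16.5, 33.2]), 33.0, 'pca', np.float64(117.8)) 57
bin rim (array([0.5502, 0.2097]), array([551.9, 209.9]), array([251.4, 318. ]), 16.0, 'pca', np.float64(105.3))
in bin (array([0.5935, 0.1566]), array([597.4, 158.3]), array([140.3,  46.3]), 27.9, 'pca', np.float64(-152.1)) 596
in bin (array([0.5241, 0.2739]), array([524.4, 273.3]), array([108.2,  39. ]), 19.6, 'pca', np.float64(-159.4)) 405
top glass (array([ 0.5066, -0.1937]), array([ 507.3, -192.8]), array([ 54.2, 128.2]), 87.6, 'pca', np.float64(176.6)) 640
top white hull (array([ 0.5044, -0.1926]), array([ 505.2, -192.6]), array([133.3, 202. ]), 87.4, 'pca', np.float64(175.9))
scene orange (array([0.5292, 0.123 ]), array([529.1, 124.6]), array([21. , 37.5]), 23.9, 'pca', np.float64(112.8)) 47
scene orange (array([0.5566, 0.1367]), array([557.3, 136.4]), array([ 3.7, 19.9]), 42.0, 'pca', np.float64(120.3)) 12
scene orange (array([0.6146, 0.1686]), array([620.6, 171.6]), array([69.2, 41.1]), 27.1, 'pca', np.float64(-135.6)) 237
scene glass (array([ 0.5079, -0.194 ]), array([ 504.7, -195.2]), array([ 60.8, 135.6]), 86.3, 'pca', np.float64(177.2)) 416
scene white hull (array([ 0.5128, -0.1891]), array([ 507.5, -191.5]), array([135.1, 202.9]), 86.8, 'pca', np.float64(178.0))
```

Emit:
{"api": "apply_moves", "payload": {"increments": [{"tx":0.9,"ty":-0.7},{"tx":1,"ty":-0.75},{"tx":1,"ty":-0.75},{"tx":1,"ty":-0.75},{"tx":1,"ty":-0.75},{"tx":1,"ty":-0.75},{"tx":1,"ty":-0.75},{"tx":1,"ty":-0.75},{"tx":1,"ty":-0.75},{"tx":1,"ty":-0.75}], "jaw": 0, "force": 30}}

```text
schema error: expected keys tx, ty, tz, ax, ay, az
```

Emit:
{"api": "apply_moves", "payload": {"increments": [{"tx":1,"ty":-0.75},{"tx":1,"ty":-0.75},{"tx":1,"ty":-0.75},{"tx":1,"ty":-0.75},{"tx":1,"ty":-0.75},{"tx":1,"ty":-0.75},{"tx":1,"ty":-0.75},{"tx":0.8,"ty":-0.6},{"tx":0.6,"ty":-0.45},{"tx":0.4,"ty":-0.5},{"az":-0.8},{}]}}

```text
schema error: expected keys tx, ty, tz, ax, ay, az
```

Run:
```python
from station import get_obs,camera
import cv2,numpy as np,pickle
o=get_obs();print({k:np.round(o[k],4).tolist() for k in("time_s","qpos","ee_pos","eef_rot")})
c=camera("wrist");pickle.dump((o,c),open('w1.pkl','wb'));cv2.imwrite('pics/w1.png',c["pixels"][:,:,::-1]);print(c["T_tool_cam"])
```

```text
{'time_s': 0.1, 'qpos': [-1.2137, 0.3004, 1.5215, 0.0, 1.3207, -0.0666], 'ee_pos': [0.2261, -0.5013, 0.4041], 'eef_rot': [-3.1405, -0.0001, 0.4237]}
[[ 5.69014619e-04 -9.61646315e-01 -2.74291889e-01  8.00727913e-02]
 [ 9.99999644e-01  3.76146358e-04  7.55744754e-04 -8.16941687e-04]
 [-6.23585263e-04 -2.74292222e-01  9.61646187e-01  2.00226065e-02]
 [ 0.00000000e+00  0.00000000e+00  0.00000000e+00  1.00000000e+00]]
```

View pics/w1.png

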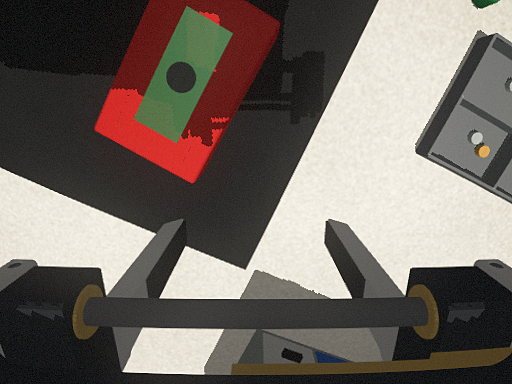

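The rows were refused because every key has to be present, so the arm never moved. The picture shows only the red decoy at about (190,85), seen from the start pose.

Emit:
{"api": "apply_moves", "payload": {"increments": [{"tx":0.9,"ty":-0.7,"tz":0,"ax":0,"ay":0,"az":0},{"tx":1,"ty":-0.75,"tz":0,"ax":0,"ay":0,"az":0},{"tx":1,"ty":-0.75,"tz":0,"ax":0,"ay":0,"az":0},{"tx":1,"ty":-0.75,"tz":0,"ax":0,"ay":0,"az":0},{"tx":1,"ty":-0.75,"tz":0,"ax":0,"ay":0,"az":0},{"tx":1,"ty":-0.75,"tz":0,"ax":0,"ay":0,"az":0},{"tx":1,"ty":-0.75,"tz":0,"ax":0,"ay":0,"az":0},{"tx":1,"ty":-0.75,"tz":0,"ax":0,"ay":0,"az":0},{"tx":1,"ty":-0.75,"tz":0,"ax":0,"ay":0,"az":0},{"tx":1,"ty":-0.75,"tz":0,"ax":0,"ay":0,"az":0}], "jaw": 0, "force": 30}}

```text
time_s: 1.4
ee_pos: [0.4054, -0.1743, 0.4046]
eef_rot: [-3.141, 0.0, 0.424]
force: [0.5, -1.0, -0.8]
grip_width: 0.0941
grip_force: 0.0
```

Emit:
{"api": "apply_moves", "payload": {"increments": [{"tx":1,"ty":-0.78,"tz":0,"ax":0,"ay":0,"az":0},{"tx":1,"ty":-0.78,"tz":0,"ax":0,"ay":0,"az":0},{"tx":1,"ty":-0.78,"tz":0,"ax":0,"ay":0,"az":0},{"tx":1,"ty":-0.78,"tz":0,"ax":0,"ay":0,"az":0},{"tx":1,"ty":-0.78,"tz":0,"ax":0,"ay":0,"az":0},{"tx":1,"ty":-0.78,"tz":0,"ax":0,"ay":0,"az":0},{"tx":1,"ty":-0.78,"tz":0,"ax":0,"ay":0,"az":0},{"tx":1,"ty":-0.78,"tz":0,"ax":0,"ay":0,"az":0},{"tx":1,"ty":-0.75,"tz":0,"ax":0,"ay":0,"az":0},{"tx":0.6,"ty":-0.45,"tz":0,"ax":0,"ay":0,"az":0},{"tx":0,"ty":0,"tz":0,"ax":0,"ay":0,"az":-0.8},{"tx":0,"ty":0,"tz":0,"ax":0,"ay":0,"az":0}]}}

```text
time_s: 2.9
ee_pos: [0.5757, 0.1466, 0.4043]
eef_rot: [-3.141, 0.001, 0.494]
force: [0.5, -0.2, -0.8]
grip_width: 0.0936
grip_force: 0.0
```

Run:
```python
from station import get_obs,camera
import cv2,numpy as np,pickle
o=get_obs();print({k:np.round(o[k],4).tolist() for k in("time_s","qpos","ee_pos","eef_rot")})
c=camera("wrist");pickle.dump((o,c),open('w1.pkl','wb'));cv2.imwrite('pics/w2.png',c["pixels"][:,:,::-1])
```

```text
{'time_s': 2.9, 'qpos': [0.1877, 0.3991, 1.3889, -0.0, 1.3543, 1.2649], 'ee_pos': [0.5757, 0.1466, 0.4043], 'eef_rot': [-3.1414, 0.0007, 0.4936]}
```

View pics/w2.png

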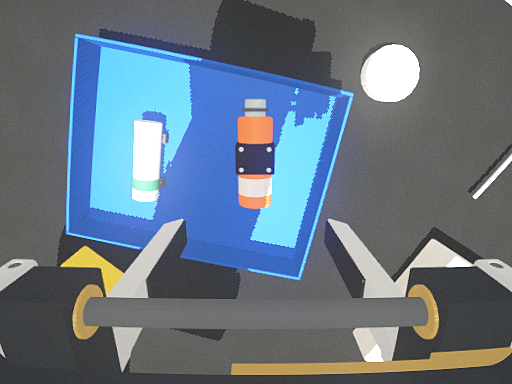

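The wrist view shows the canister lying almost along the image columns. Its block is at about (255,158), with the connector up at (256,105); the beacon is at (147,160).

Run:
```python
import pickle;from h import *
from scipy.spatial.transform import Rotation as Ro
o,c=pickle.load(open('w1.pkl','rb'))
T=np.eye(4);T[:3,:3]=Ro.from_euler('xyz',o["eef_rot"]).as_matrix();T[:3,3]=o["ee_pos"]
W=T@c["T_tool_cam"];R=W[:3,:3].T;t=-R@W[:3,3]
H,S,V=cv2.split(cv2.cvtColor(c["pixels"],cv2.COLOR_RGB2HSV))
dk=((V<70)).astype(np.uint8)
for m in blob(dk,(225,130,290,185),100):
    m=cv2.morphologyEx(m.astype(np.uint8),cv2.MORPH_CLOSE,np.ones((5,5)));v,u=np.nonzero(m);print('block',u.min(),u.max(),v.min(),v.max(),rect(c,m,.054,R,t))
wh=((S<70)&(V>120)).astype(np.uint8)
pts=[]
for m in blob(wh,(236,143,275,174),2):
    v,u=np.nonzero(m);print('bolt',u.mean(),v.mean(),len(u),plane(c,[[u.mean(),v.mean()]],.055,R,t)[0].round(4))
og=((H<18)&(S>120)&(V>100)).astype(np.uint8)
for m in blob(og,(225,105,290,220),30): print('orange',rect(c,m,.042,R,t))
```

```text
bolt 240.70833333333334 149.0 24 [0.5988 0.1785 0.055 ]
bolt 268.5 149.0 26 [0.6139 0.1505 0.055 ]
bolt 241.0 169.5 22 [0.5777 0.1672 0.055 ]
bolt 268.28 169.6 25 [0.5927 0.1391 0.055 ]
orange (array([0.6244, 0.1745]), array([624.2, 174.3]), array([30., 39.]), 28.3, 'pca', np.float64(119.2))
orange (array([0.5753, 0.1483]), array([575.2, 148. ]), array([ 4.8, 37.9]), 26.4, 'pca', np.float64(118.2))
orange (array([0.5453, 0.135 ]), array([545.5, 135.1]), array([17.1, 34.5]), 23.9, 'pca', np.float64(113.3))
```

Emit:
{"api": "apply_moves", "payload": {"increments": [{"tx":0.39,"ty":-0.02,"tz":0,"ax":0,"ay":0,"az":0},{"tx":0.39,"ty":-0.02,"tz":0.5,"ax":0,"ay":0,"az":0},{"tx":0,"ty":0,"tz":1,"ax":0,"ay":0,"az":0},{"tx":0,"ty":0,"tz":1,"ax":0,"ay":0,"az":0},{"tx":0,"ty":0,"tz":0.6,"ax":0,"ay":0,"az":0},{"tx":0,"ty":0,"tz":0,"ax":0,"ay":0,"az":0}]}}

```text
time_s: 3.7
ee_pos: [0.5959, 0.1586, 0.3101]
eef_rot: [-3.141, 0.002, 0.493]
force: [-0.4, -0.7, -0.1]
grip_width: 0.0941
grip_force: 0.0
```

Run:
```python
from station import get_obs,camera
import cv2,numpy as np,pickle
o=get_obs();print({k:np.round(o[k],4).tolist() for k in("time_s","ee_pos","eef_rot")})
c=camera("wrist");cv2.imwrite('pics/w3.png',c["pixels"][:,:,::-1])
```

```text
{'time_s': 3.7, 'ee_pos': [0.5959, 0.1586, 0.3101], 'eef_rot': [-3.1409, 0.0024, 0.4934]}
```

View pics/w3.png

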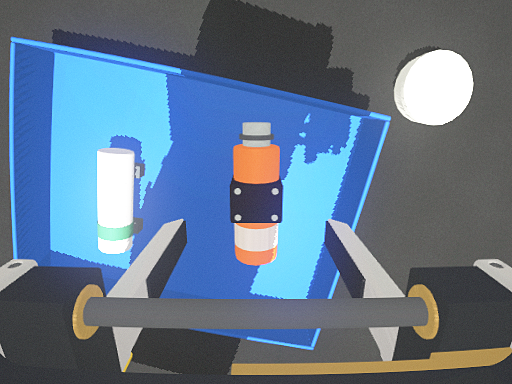

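The block is at about (256,201), midway between the fingers and square to them. I'll go down now.

Emit:
{"api": "apply_moves", "payload": {"increments": [{"tx":0,"ty":0,"tz":0.5,"ax":0,"ay":0,"az":0},{"tx":0,"ty":0,"tz":0.7,"ax":0,"ay":0,"az":0},{"tx":0,"ty":0,"tz":0.7,"ax":0,"ay":0,"az":0},{"tx":0,"ty":0,"tz":0.6,"ax":0,"ay":0,"az":0},{"tx":0,"ty":0,"tz":0.4,"ax":0,"ay":0,"az":0},{"tx":0,"ty":0,"tz":0.3,"ax":0,"ay":0,"az":0},{"tx":0,"ty":0,"tz":0,"ax":0,"ay":0,"az":0},{"tx":0,"ty":0,"tz":0,"ax":0,"ay":0,"az":0}]}}

```text
time_s: 4.75
ee_pos: [0.5959, 0.1586, 0.2162]
eef_rot: [3.141, -0.001, 0.494]
force: [-0.7, -0.2, 0.4]
grip_width: 0.094
grip_force: 0.0
```

Emit:
{"api": "apply_moves", "payload": {"increments": [{"tx":0,"ty":0,"tz":0,"ax":0,"ay":0,"az":0},{"tx":0,"ty":0,"tz":0,"ax":0,"ay":0,"az":0},{"tx":0,"ty":0,"tz":0,"ax":0,"ay":0,"az":0},{"tx":0,"ty":0,"tz":0,"ax":0,"ay":0,"az":0},{"tx":0,"ty":0,"tz":0,"ax":0,"ay":0,"az":0},{"tx":0,"ty":0,"tz":0,"ax":0,"ay":0,"az":0},{"tx":0,"ty":0,"tz":0,"ax":0,"ay":0,"az":0},{"tx":0,"ty":0,"tz":0,"ax":0,"ay":0,"az":0}], "jaw": 1, "force": 35}}

```text
time_s: 5.75
ee_pos: [0.5958, 0.1585, 0.2157]
eef_rot: [3.142, 0.0, 0.494]
force: [0.5, -1.2, 0.5]
grip_width: 0.046
grip_force: 35.0
```

Emit:
{"api": "apply_moves", "payload": {"increments": [{"tx":0,"ty":0,"tz":-0.2,"ax":0,"ay":0,"az":0},{"tx":0,"ty":0,"tz":-0.3,"ax":0,"ay":0,"az":0},{"tx":0,"ty":0,"tz":-0.5,"ax":0,"ay":0,"az":0},{"tx":0,"ty":0,"tz":-0.6,"ax":0,"ay":0,"az":0},{"tx":0,"ty":0,"tz":-0.6,"ax":0,"ay":0,"az":0},{"tx":0,"ty":0,"tz":-0.6,"ax":0,"ay":0,"az":0},{"tx":0,"ty":0,"tz":-0.6,"ax":0,"ay":0,"az":0},{"tx":0,"ty":0,"tz":-0.5,"ax":0,"ay":0,"az":0},{"tx":0,"ty":0,"tz":-0.3,"ax":0,"ay":0,"az":0},{"tx":0,"ty":0,"tz":-0.2,"ax":0,"ay":0,"az":0},{"tx":0,"ty":0,"tz":0,"ax":0,"ay":0,"az":0},{"tx":0,"ty":0,"tz":0,"ax":0,"ay":0,"az":0}]}}

```text
time_s: 7.25
ee_pos: [0.5957, 0.1585, 0.3471]
eef_rot: [-3.141, 0.001, 0.494]
force: [0.4, 0.9, -4.2]
grip_width: 0.0456
grip_force: 35.0
```

Run:
```python
from station import get_obs,camera
import cv2,numpy as np
c=camera("wrist");s=camera("scene")["pixels"][150:342,200:456]
cv2.imwrite('pics/w4.png',np.hstack([c["pixels"],cv2.resize(s,(288,216))[:,:] if 0 else cv2.copyMakeBorder(cv2.resize(s,(288,216)),0,168,0,0,cv2.BORDER_CONSTANT)])[:,:,::-1])
```

```text
(no output)
```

View pics/w4.png

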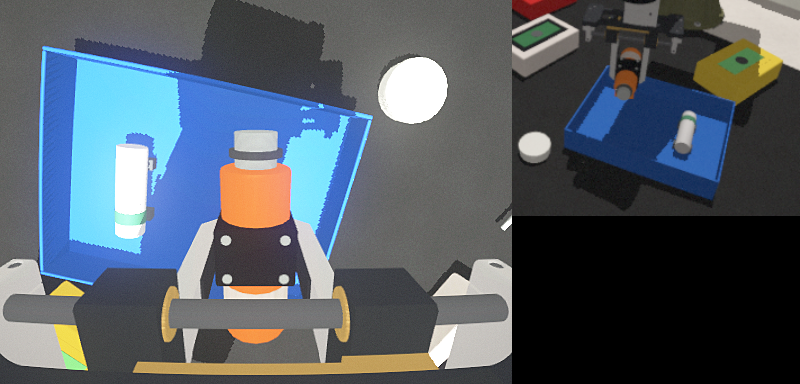

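The wrist view shows the canister gripped square and lifted clear, with its block at (256,250). The beacon is still in the bin at (130,190). Next I'll carry it over.

Emit:
{"api": "apply_moves", "payload": {"increments": [{"tx":-0.32,"ty":0.35,"tz":0,"ax":0,"ay":0,"az":0},{"tx":-0.56,"ty":0.61,"tz":0,"ax":0,"ay":0,"az":0},{"tx":-0.8,"ty":0.87,"tz":0,"ax":0,"ay":0,"az":0},{"tx":-0.8,"ty":0.87,"tz":0,"ax":0,"ay":0,"az":0},{"tx":-0.8,"ty":0.87,"tz":0,"ax":0,"ay":0,"az":0},{"tx":-0.8,"ty":0.88,"tz":0,"ax":0,"ay":0,"az":0},{"tx":-0.8,"ty":0.88,"tz":0,"ax":0,"ay":0,"az":0},{"tx":-0.8,"ty":0.87,"tz":0,"ax":0,"ay":0,"az":0},{"tx":-0.8,"ty":0.87,"tz":0,"ax":0,"ay":0,"az":0},{"tx":-0.8,"ty":0.87,"tz":0,"ax":0,"ay":0,"az":0},{"tx":-0.56,"ty":0.61,"tz":0,"ax":0,"ay":0,"az":0},{"tx":-0.32,"ty":0.35,"tz":0,"ax":0,"ay":0,"az":0}]}}

```text
time_s: 8.85
ee_pos: [0.5059, -0.194, 0.3477]
eef_rot: [3.142, 0.0, 0.492]
force: [0.4, 1.1, -3.8]
grip_width: 0.0459
grip_force: 35.0
```

Emit:
{"api": "apply_moves", "payload": {"increments": [{"tx":0,"ty":0,"tz":-0.15,"ax":0,"ay":0,"az":0.3},{"tx":0,"ty":0,"tz":0,"ax":0,"ay":0,"az":0.5},{"tx":0,"ty":0,"tz":0,"ax":0,"ay":0,"az":0.7},{"tx":0,"ty":0,"tz":0,"ax":0,"ay":0,"az":0.7},{"tx":0,"ty":0,"tz":0,"ax":0,"ay":0,"az":0.7},{"tx":0,"ty":0,"tz":0,"ax":0,"ay":0,"az":0.7},{"tx":0,"ty":0,"tz":0,"ax":0,"ay":0,"az":0.7},{"tx":0,"ty":0,"tz":0,"ax":0,"ay":0,"az":0.7},{"tx":0,"ty":0,"tz":0,"ax":0,"ay":0,"az":0.7},{"tx":0,"ty":0,"tz":0,"ax":0,"ay":0,"az":0.5},{"tx":0,"ty":0,"tz":0,"ax":0,"ay":0,"az":0},{"tx":0,"ty":0,"tz":0,"ax":0,"ay":0,"az":0}]}}

```text
time_s: 10.35
ee_pos: [0.5068, -0.1921, 0.3523]
eef_rot: [-3.142, -0.0, -0.046]
force: [1.2, -0.1, -3.3]
grip_width: 0.0457
grip_force: 35.0
```

Run:
```python
import pickle;from h import *
from station import get_obs,camera
from scipy.spatial.transform import Rotation as Ro
o=get_obs();print({k:np.round(o[k],4).tolist() for k in("time_s","ee_pos","eef_rot","grip_force")})
c=camera("wrist");s=camera("scene");pickle.dump((o,c,s),open('f.pkl','wb'))
cv2.imwrite('pics/f.png',np.hstack([c["pixels"],cv2.copyMakeBorder(cv2.resize(s["pixels"][90:282,120:376],(288,216)),0,168,0,0,cv2.BORDER_CONSTANT)])[:,:,::-1])
T=np.eye(4);T[:3,:3]=Ro.from_euler('xyz',o["eef_rot"]).as_matrix();T[:3,3]=o["ee_pos"];W=T@c["T_tool_cam"]
H,S,V=cv2.split(cv2.cvtColor(c["pixels"],cv2.COLOR_RGB2HSV))
p=[]
for m in blob(((S<70)&(V>110)).astype(np.uint8),(216,225,298,288),15):
    v,u=np.nonzero(m)
    if len(u)<200:p.append((u.mean(),v.mean()))
print(np.round(p,1))
if len(p)==4:
    p=np.array(p);p=p[np.argsort(p[:,1])];p=np.vstack([p[:2][np.argsort(p[:2,0])],p[2:][np.argsort(p[2:,0])]])
    ob=np.array([[.012,.016,0],[.012,-.016,0],[-.012,.016,0],[-.012,-.016,0]])
    ok,r,t=cv2.solvePnP(ob,p,c["camera_matrix"],np.array(c["dist"]))
    Rw=W[:3,:3]@cv2.Rodrigues(r)[0];print('block top',(W[:3,:3]@t[:,0]+W[:3,3]).round(4),'z axis',Rw[:,2].round(3),'x',Rw[:,0].round(3))
```

```text
{'time_s': 10.35, 'ee_pos': [0.5068, -0.1921, 0.3523], 'eef_rot': [-3.1416, -0.0001, -0.0463], 'grip_force': 34.9965}
[[225.5 240.1]
 [285.  240.1]
 [266.5 254.4]
 [295.9 275.5]
 [226.6 278.6]
 [283.4 279.2]
 [294.7 285.3]
 [284.7 286.5]]
```

View pics/f.png

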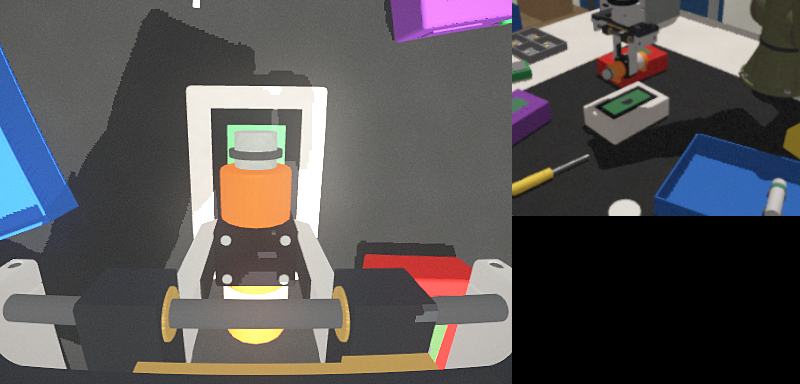

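The canister hangs over the scanner: the scanner's far edge is at row 87, columns 186–327, and the glass is at (256,145). One quick check of tilt and centring remains.

Run:
```python
import pickle;from h import *
from scipy.spatial.transform import Rotation as Ro
o,c,s=pickle.load(open('f.pkl','rb'))
T=np.eye(4);T[:3,:3]=Ro.from_euler('xyz',o["eef_rot"]).as_matrix();T[:3,3]=o["ee_pos"];W=T@c["T_tool_cam"]
p=np.array([[225.5,240.1],[285,240.1],[226.6,278.6],[283.4,279.2]])
ob=np.array([[.012,.016,0],[.012,-.016,0],[-.012,.016,0],[-.012,-.016,0]])
ok,r,t=cv2.solvePnP(ob,p,c["camera_matrix"],np.array(c["dist"]))
Rw=W[:3,:3]@cv2.Rodrigues(r)[0];print((W[:3,:3]@t[:,0]+W[:3,3]).round(4),Rw.round(3).tolist())
R=W[:3,:3].T;print(plane(c,[[186,87],[327,87]],.06,R,-R@W[:3,3]).round(4))
```

```text
[ 0.5066 -0.1914  0.1912] [[0.999, 0.05, 0.002], [-0.05, 0.999, 0.004], [-0.001, -0.004, 1.0]]
[[ 0.609  -0.1337  0.06  ]
 [ 0.6032 -0.2609  0.06  ]]
```

```bash
python3 -c "
from station import hand_in;print(hand_in())"
```

```text
the job is handed in; nothing more can be done
None
```

I handed the job in with the canister gripped and level about 81 mm above the scanner's glass, within about 2 mm of its centre and lengthwise along it; hand-in gave no verdict, and I saw no sign of anything else having been moved.

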